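Set the light panel and put the fitting socket on its clamp nut

TASK

By its handle, turn the tilting light panel square with its stand's base plate and level. Then find by trying which of the three sockets in the tray fits the stand's clamp nut, standing those that do not fit upright back in the tray and leaving the other bench equipment alone. Finish while still gripping the fitting socket, seated upright and fully down over the nut, ready to tighten: do not let go of it.

Things in the scene. Friction and masses are not known exactly. Their poses are not given: they have to be found in the camera images.
- stand: the light panel's stand on the black breadboard (breadboard top 12 mm above the bench): aluminium base plate 130 (x) x 305 (y) x 12 mm. Origin on its underside, z up; y runs along the plate, which reaches from y -145 to +160 mm. It is bolted down. A turntable with the light panel is at y +90 mm, a clamp strap with washer and hex nut at y -100 mm
- nut_top (a point): centre of the fixed hex clamp nut's top, axes as the stand's. Nut 30 mm across flats (two flats perpendicular to the stand's x), 18 mm high, top edge chamfered 1.5 mm, on a 52 mm washer; its 16 mm stud stands 3 mm out of the top. A socket too small stops on the nut's top; the one that fits slides 18 mm down to the washer
- pivot (a point): fixed point where the panel's vertical swivel axis and horizontal tilt axis cross, 92 mm above the stand's underside; axes as the stand's
- handle (a point): grip point on the panel's handle, a round steel rod 14 mm in diameter sticking out 74 mm from the middle of an edge of the panel (black, 150 x 104 x 20 mm, white top, centred on pivot). On the rod's axis, 125 mm from pivot, 50 mm from the edge; point x runs along the rod towards the panel, y is the tilt axis
- swivel (a joint): swivel of the panel in rad about the vertical axis, anticlockwise from above positive; 0 = square with the base plate, the handle then points along the stand's -x. Range -0.9 to 0.9; stiff (0.25 N m friction), stays where it is left
- panel (a joint): tilt of the panel in rad; positive = handle end up, 0 = level. Range -0.5 to 0.6; stiff (0.25 N m friction), stays where it is left
- socket_a: one of three steel sockets alike from outside: round body 47 mm wide, 40 mm high, 0.24 kg, topped by a square drive adapter 20 x 20 x 34 mm to grip (74 mm in all). Origin: centre of the underside; z up; x, y square to the adapter. Hex bore in the underside, 24 mm deep, two flats perpendicular to x; it is 21, 25 or 32.5 mm across flats, a different one in each socket: try them
- socket_b: one of three steel sockets alike from outside: round body 47 mm wide, 40 mm high, 0.24 kg, topped by a square drive adapter 20 x 20 x 34 mm to grip (74 mm in all). Origin: centre of the underside; z up; x, y square to the adapter. Hex bore in the underside, 24 mm deep, two flats perpendicular to x; it is 21, 25 or 32.5 mm across flats, a different one in each socket: try them
- socket_c: one of three steel sockets alike from outside: round body 47 mm wide, 40 mm high, 0.24 kg, topped by a square drive adapter 20 x 20 x 34 mm to grip (74 mm in all). Origin: centre of the underside; z up; x, y square to the adapter. Hex bore in the underside, 24 mm deep, two flats perpendicular to x; it is 21, 25 or 32.5 mm across flats, a different one in each socket: try them
- tray: fixed grey open tray 236 (x) x 70 (y) x 16 mm, floor and walls 4 mm thick, two dividers across make three cells, centres at x -77, 0 and +77 mm, each about 73 x 62 mm inside; origin at the centre of the underside, on the breadboard
- camera: bystander: small black industrial camera standing on its back, lens up, 50 x 50 mm, 95 mm high; origin under its centre
- lens: bystander: loose lens, 42 mm diameter, 42 mm high; origin under its centre
- power_brick: bystander: grey power brick 55 x 100 x 32 mm; origin under its centre
- post_holder: bystander: steel post on a round foot, 52 mm diameter, 50 mm high; origin under its centre
There are look-alikes about, which are no part of the job. Leave any orange or purple look-alike of the socket_c alone.

How it is judged (in metres and radians):
On the way:
1. the light panel is square with the base plate and level (value of joint swivel between -0.09 and 0.09 rad and value of joint panel between -0.09 and 0.09 rad), for 0.2 s.
At the end, for the whole second after the job is handed in: Panel swivel and tilt within 0.09 rad of 0; the fitting socket at rest over the nut, underside 14 mm or more below the nut's top, within 4 mm of its axis, within 0.1 rad of upright, gripped by the fingers; the other two upright on the tray's floor (all of step 1 and ((z of socket_a in the frame of nut_top below -0.014 m and horizontal distance between socket_a and nut_top below 0.004 m and angle between socket_a's own z axis and vertical below 0.1 rad and contact force between the fingers and socket_a above 3 N and linear speed of socket_a below 0.02 m/s and angle between each of socket_c, socket_b's own z axis and vertical below 0.15 rad and z of each of socket_c, socket_b in the frame of tray below 0.01 m and x of socket_c in the frame of tray between -0.112 and 0.112 m and y of socket_c in the frame of tray between -0.03 and 0.03 m and x of socket_b in the frame of tray between -0.112 and 0.112 m and y of socket_b in the frame of tray between -0.03 and 0.03 m) or (z of socket_b in the frame of nut_top below -0.014 m and horizontal distance between socket_b and nut_top below 0.004 m and angle between socket_b's own z axis and vertical below 0.1 rad and contact force between the fingers and socket_b above 3 N and linear speed of socket_b below 0.02 m/s and angle between each of socket_c, socket_a's own z axis and vertical below 0.15 rad and z of each of socket_c, socket_a in the frame of tray below 0.01 m and x of socket_c in the frame of tray between -0.112 and 0.112 m and y of socket_c in the frame of tray between -0.03 and 0.03 m and x of socket_a in the frame of tray between -0.112 and 0.112 m and y of socket_a in the frame of tray between -0.03 and 0.03 m) or (z of socket_c in the frame of nut_top below -0.014 m and horizontal distance between socket_c and nut_top below 0.004 m and angle between socket_c's own z axis and vertical below 0.1 rad and contact force between the fingers and socket_c above 3 N and linear speed of socket_c below 0.02 m/s and angle between each of socket_b, socket_a's own z axis and vertical below 0.15 rad and z of each of socket_b, socket_a in the frame of tray below 0.01 m and x of socket_b in the frame of tray between -0.112 and 0.112 m and y of socket_b in the frame of tray between -0.03 and 0.03 m and x of socket_a in the frame of tray between -0.112 and 0.112 m and y of socket_a in the frame of tray between -0.03 and 0.03 m))); the arm keeps its last pose, push and grip.
It fails at once if a bystander (camera, lens, power brick or post holder) is moved more than 30 mm (distance of any of camera, lens, power_brick, post_holder from where it was at the start of the episode above 0.03 m).
It also fails if it takes over 72 s, if anything falls off the work surface, if the arm or the gripper's body presses on something with over 40 N, if the wrist force passes 120 N, or if a joint passes its speed limit or range.

ROBOT

A 6-joint arm with a two-finger parallel gripper is mounted at the origin on the work surface. World frame = base frame: x ahead of the robot, y to its left, z up, the work surface at z = 0. Lengths are in m, angles in degrees, forces in N, time in s.
With the tool pointing down it reaches from about 0.325 to 0.875 m from the base axis. Payload 4.4 kg.
Tool frame: the origin (TCP) lies on the centre line of the jaws, within the pads' length; the fingertips stand 11 mm ahead of it and the grasp point (between the pads) lies 8 mm behind it; z points along the fingers, y is the line along which they close (so a half turn about z gives the same grasp; the last joint's range is limited). The gripper opens to 85 mm and grips with 20 to 120 N. Pads are 22 mm wide; open, the fingers measure 114 mm over their backs; the gripper's body (76 mm by 85 mm) begins 54 mm behind the grasp point. The pads swing forward as they close: fully open they stand 13 mm farther back than shut.
Start: joints at [67.924, 11.837, 88.321, -0, 79.842, -8.623], TCP at [0.134, 0.559, 0.222] pointing down, gripper open.
Joint ranges: [-156.59, 156.59], [-49.26, 127.26], [12.9, 141.05], [-63.56, 243.56], [4.71, 150.69], [-161.64, 161.64]. Speed limits (degrees/s): [159.86, 159.86, 180, 180, 180, 180].

INTERFACE

Orientations are given as [roll, pitch, yaw] about the fixed x, y, z axes, in that order (R = Rz(yaw) Ry(pitch) Rx(roll)).
In Python, from plant import get_state, camera, get_calibration, r gives the robot as it stands.
- The arm moves only by the tool play_rows, never from a script. Its argument "motion" is a list of rows, each a list of 2 entries, a list of its own where there are three numbers: the shift along the world's x, y, z in cm, then the turn about the world's z in degrees. In form: [[[dx, dy, dz], roll], ...]. A call has 1 to 12 rows; each row is the pose to reach, as a shift and turn from the pose commanded when the call began; what a row does not reach only later rows make up. A row lasts 1/8 s, in which the tool goes at most 62.5 mm and 10.7 degrees, less where a joint would pass 70% of its speed; a pose out of reach is approached as far as the arm can. A call with a gripper value outside its range is refused whole. "fingers" is the finger opening in cm, from 0 to 8.54, set as the call begins (left out, the last holds). The fingers move at their own pace and stop on an object; "newtons" is the grip in N (left out, the last holds). Time passes only in rows, so rows that repeat a pose let the fingers close. It gives the time, the measured TCP pose, the force, the opening and the grip force at its end, in the units of the state.
- get_state(): the state, without advancing time (a new reading comes with each control period).
- camera(name): name is "scene" or "top"; returns the picture (420x560x3 uint8, red, green, blue); there is no depth.
- get_calibration(name): a dict with "camera_matrix" (3x3 intrinsics, pixels), "extrinsics" (4x4, takes a point from camera to world coordinates). Camera axes: x right, y up, looking along -z (the intrinsics and any distortion apply to the point x, -y, -z); pixel columns grow to the right and rows downward; lengths in m; the calibration is good to about 2 mm. A picture is of the moment at which its call begins. get_calibration takes no time and is no camera call.
- r.close_job(): hands the job in; it is judged then, once.
The state is a dict: "time_s": time; "joint_pos": joint angles; "qd": joint speeds; "joint_efforts": joint torques, N m; "eef_pos": TCP position; "orientation": TCP orientation; "contact_force": force on the tool from outside, world axes, zero at the start; "moment": the same for the moment, N m; "finger_gap": finger opening in m; "finger_force": force on a finger pad.
Only numpy, scipy, OpenCV 4.12 (cv2) and the standard library are available. Lean on these libraries where they do the work, as an engineer would, in place of code of your own. Each camera call takes 0.05 s, during which the arm holds its last target. There are 200 camera calls.

## Working session

There is one attempt and no reset: what is moved stays moved. The work goes in short steps, Python scripts to look and compute and a tool call to move; the robot and the scene stay as the last step left them, time stands still between calls to the robot, and variables do not carry over. Pictures are saved under pics/ and viewed, at most 10 in all, crops included, and the job is handed in when it is done.

Besides the shell and the picture viewer there is one more tool, called after ">>>" by a JSON object that holds its "op" and its "data". play_rows: Moves the arm, as the interface text tells. Its arguments: {"type":"object","properties":{"motion":{"type":"array","items":{"type":"array"}},"fingers":{"type":"number"},"newtons":{"type":"number"}},"required":["motion"]}

```bash
mkdir -p pics; ls; python3 - <<'E'
from plant import get_state,camera,get_calibration
import cv2,numpy as np
for n in("scene","top"):
    im=camera(n);cv2.imwrite(f"pics/{n}0.png",im[:,:,::-1]);c=get_calibration(n)
    print(n,np.round(c["camera_matrix"],1).tolist(),np.round(c["extrinsics"],3).tolist(),[k for k in c])
print(get_state())
E
```

```text
pics
scene [[424.9, 0.0, 281.5], [0.0, 424.9, 213.5], [0.0, 0.0, 1.0]] [[-0.01, -0.732, 0.681, 1.218], [1.0, 0.001, 0.015, -0.059], [-0.012, 0.681, 0.732, 0.822], [0.0, 0.0, 0.0, 1.0]] ['camera_matrix', 'extrinsics']
top [[469.9, 0.0, 261.3], [0.0, 469.9, 204.2], [0.0, 0.0, 1.0]] [[-0.027, 0.985, -0.171, 0.301], [-0.999, -0.03, -0.014, -0.089], [-0.019, 0.171, 0.985, 1.458], [0.0, 0.0, 0.0, 1.0]] ['camera_matrix', 'extrinsics']
{'time_s': 0.1, 'joint_pos': array([ 6.79239734e+01,  1.18792239e+01,  8.83998933e+01,  6.17732604e-04,
        7.98418939e+01, -8.62150028e+00]), 'qd': array([-0.01176003,  0.02406925, -0.28763507, -0.09561811, -0.03077755,
       -0.06390177]), 'joint_efforts': array([-3.97472550e-04, -3.84094620e+01, -2.92549539e+01, -2.26712800e-04,
        4.93883999e-03,  7.56286170e-06]), 'eef_pos': array([0.13350323, 0.55853806, 0.22111617]), 'orientation': array([-1.79880447e+02, -1.87412737e-02,  1.66545345e+02]), 'contact_force': array([-0.18607678, -0.6149302 , -0.15610246]), 'moment': array([ 0.05325836, -0.00714745,  0.00398289]), 'finger_force': 0.0, 'finger_gap': 0.08542290950701545}
```

View pics/scene0.png

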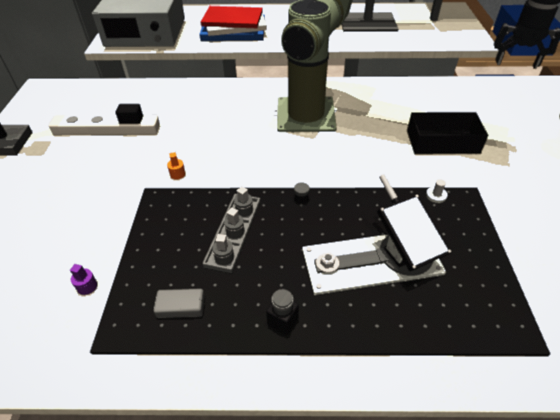

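View pics/top0.png

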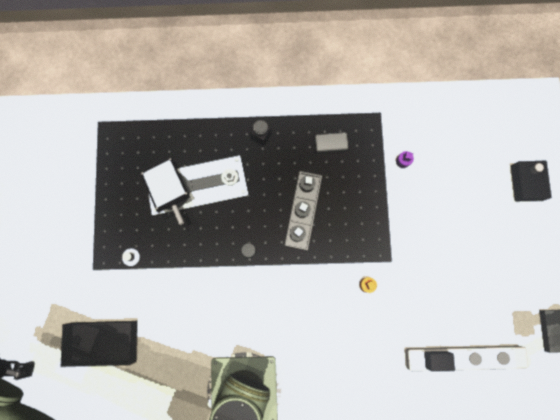

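The top view shows grey sockets at about (308,183), (302,208) and (297,233). Look-alikes are purple (406,158) and orange (369,285), both outside the tray. The white post holder is at (131,257). The panel handle ends near (182,220), and the nut is at (231,177). The three grey sockets in the tray are the targets; I'll check that choice in a close crop.

```bash
cat > h.py <<'E'
import numpy as np,cv2
from plant import get_state,camera,get_calibration
C={n:get_calibration(n) for n in("scene","top")}
def ray(n,u,v):
    K=C[n]["camera_matrix"];E=np.array(C[n]["extrinsics"])
    d=np.linalg.inv(K)@[u,v,1];d=E[:3,:3]@[d[0],-d[1],-d[2]]
    return E[:3,3],d/np.linalg.norm(d)
def onz(n,u,v,z):
    o,d=ray(n,u,v);return o+d*(z-o[2])/d[2]
def proj(n,P):
    K=C[n]["camera_matrix"];E=np.array(C[n]["extrinsics"])
    p=E[:3,:3].T@(np.array(P)-E[:3,3]);q=K@[p[0],-p[1],-p[2]];return q[:2]/q[2]
def tri(a,b):  # scene pix, top pix
    o1,d1=ray("scene",*a);o2,d2=ray("top",*b)
    s=np.linalg.lstsq(np.c_[d1,-d2],o2-o1,rcond=None)[0]
    p,q=o1+s[0]*d1,o2+s[1]*d2;return (p+q)/2,np.linalg.norm(p-q)
def avg(n,k=4):
    return np.mean([camera(n).astype(float) for _ in range(k)],0).astype(np.uint8)
def crop(im,x,y,w,h,s,f):
    cv2.imwrite(f,cv2.resize(im[y:y+h,x:x+w,::-1],None,fx=s,fy=s,interpolation=cv2.INTER_CUBIC))
E
python3 - <<'E'
from h import *
a=cv2.imread("pics/top0.png")[:,:,::-1];b=cv2.imread("pics/scene0.png")[:,:,::-1]
A=cv2.resize(a[115:255,135:330],None,fx=4,fy=4,interpolation=cv2.INTER_CUBIC)
cv2.imwrite("pics/c1.png",A[:,:,::-1])
B=cv2.resize(b[170:300,195:460],None,fx=3,fy=3,interpolation=cv2.INTER_CUBIC)
cv2.imwrite("pics/c2.png",B[:,:,::-1])
E
```

```text
(no output)
```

View pics/c1.png

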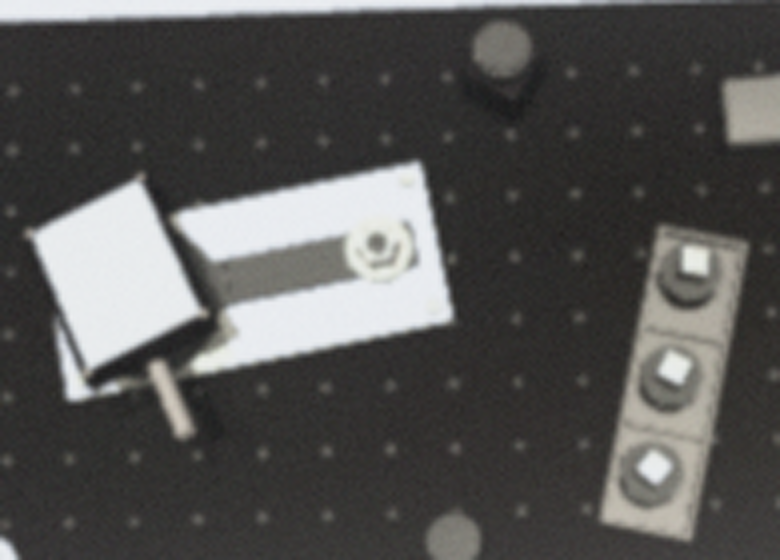

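View pics/c2.png

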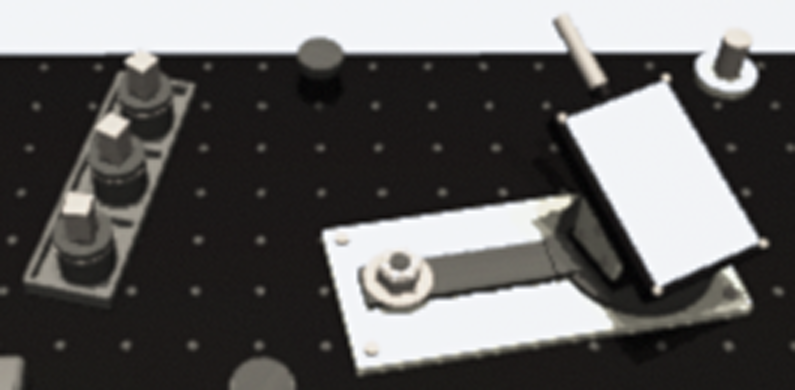

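```bash
python3 - <<'E'
from h import *
T=lambda x,y:(135+(x+.5)/4-.5,115+(y+.5)/4-.5)
S=lambda x,y:(195+(x+.5)/3-.5,170+(y+.5)/3-.5)
np.set_printoptions(precision=4,suppress=True)
print("plate corners top",[onz("top",*T(*p),.024) for p in((418,161),(453,322),(67,402))])
print("plate corners scene",[onz("scene",*S(*p),.024) for p in((323,231),(360,372),(750,310))])
print("stud",tri(S(400,258),T(378,242)))
print("tip",tri(S(562,18),T(183,436)));print("root",tri(S(600,87),T(156,365)))
for s,t in(((562,118),(208,313)),((666,78),(92,380)),((763,243),(33,234)),((657,290),(140,178))):print("panel",tri(S(*s),T(*t)))
a=cv2.imread("pics/top0.png")[:,:,::-1]
big=cv2.cvtColor(cv2.resize(a[165:245,285:325],None,fx=8,fy=8,interpolation=cv2.INTER_CUBIC),cv2.COLOR_RGB2GRAY)
m=(big>185).astype(np.uint8)
for c in cv2.findContours(m,0,2)[0]:
    if cv2.contourArea(c)<400:continue
    r=cv2.minAreaRect(c);q=cv2.boxPoints(r)
    P=[onz("top",285+(u+.5)/8-.5,165+(v+.5)/8-.5,.09) for u,v in q]
    P=np.array(P);e=P[1]-P[0];f=P[2]-P[1]
    print("sock",P.mean(0),np.linalg.norm(e),np.linalg.norm(f),np.degrees(np.arctan2(e[1],e[0]))%90, "area eq side",np.sqrt(cv2.contourArea(c))/8*1.4/470)
for p in((740,243),(655,225),(602,520),(690,540)):print("tray",onz("top",*T(*p),.028))
E
```

```text
plate corners top [array([ 0.7107, -0.0036,  0.024 ]), array([ 0.5805, -0.0283,  0.024 ]), array([0.5267, 0.2721, 0.024 ])]
plate corners scene [array([ 0.5847, -0.0246,  0.024 ]), array([ 0.7151, -0.0008,  0.024 ]), array([0.6601, 0.2945, 0.024 ])]
stud (array([0.6379, 0.0285, 0.0586]), np.float64(0.0045930929848054))
tip (array([0.4795, 0.1583, 0.1559]), np.float64(0.0025245104622220404))
root (array([0.5343, 0.1818, 0.1352]), np.float64(0.0028171203053894834))
panel (array([0.5705, 0.1454, 0.1392]), np.float64(0.006091231314912102))
panel (array([0.5253, 0.2305, 0.1355]), np.float64(0.0082730889432212))
panel (array([0.6462, 0.2868, 0.0875]), np.float64(0.006571107377814383))
panel (array([0.6868, 0.2046, 0.0862]), np.float64(0.002821345085268681))
sock [ 0.422  -0.1829  0.09  ] 0.02433887832559778 0.01018608861405147 88.33291363432438 area eq side 0.01203068733508772
sock [ 0.4218 -0.1526  0.09  ] 0.012582545462157353 0.023307025491834922 55.1763395177507 area eq side 0.012261820914949552
sock [ 0.4556 -0.1759  0.09  ] 0.019249190837578624 0.019144171606858853 47.920516085446785 area eq side 0.018519959746408767
sock [ 0.529  -0.1937  0.09  ] 0.01892478030986372 0.018903080608268834 61.544621435621025 area eq side 0.018193316755298464
sock [ 0.6094 -0.2122  0.09  ] 0.019460357152181328 0.018073774043828133 84.42169118720236 area eq side 0.017364801428622793
tray [ 0.6354 -0.2534  0.028 ]
tray [ 0.6519 -0.1879  0.028 ]
tray [ 0.423  -0.1383  0.028 ]
tray [ 0.4059 -0.2044  0.028 ]
```

>>> {"op": "play_rows", "data": {"motion": [[[6, -6.5, 0], 8], [[12, -13, 0], 16], [[18, -19.5, 0], 24], [[24, -26, 0], 32], [[30, -32.5, 0], 39], [[36.7, -39.2, 0], 39], [[36.7, -39.2, 0], 39], [[36.7, -39.2, -2], 39], [[36.7, -39.2, -2], 39]], "fingers": 8.0, "newtons": 40}}

```text
time_s: 1.23
eef_pos: [0.502, 0.1647, 0.2013]
orientation: [-180.0, -0.0, -154.6]
contact_force: [-0.2, 0.7, -0.1]
finger_gap: 0.08
finger_force: 0.0
```

>>> {"op": "play_rows", "data": {"motion": [[[0, 0, -3], 0], [[0, 0, -6], 0], [[0, 0, -6], 0], [[0, 0, -6], 0]]}}

```text
time_s: 1.72
eef_pos: [0.5013, 0.1674, 0.143]
orientation: [-180.0, 0.1, -154.4]
contact_force: [0.1, 0.7, 0.1]
finger_gap: 0.0799
finger_force: 0.0
```

>>> {"op": "play_rows", "data": {"motion": [[[0, 0, 0], 0], [[0, 0, 0], 0], [[0, 0, 0], 0], [[0, 0, 0], 0], [[0, 0, 0], 0], [[0, 0, 0], 0]], "fingers": 0}}

```text
time_s: 2.48
eef_pos: [0.501, 0.1671, 0.1426]
orientation: [-180.0, 0.0, -154.5]
contact_force: [-1.4, -1.9, 3.1]
finger_gap: 0.011
finger_force: 39.0
```

```bash
python3 - <<'E'
from h import *
a=camera("scene");b=camera("top")
A=cv2.resize(a[110:310,300:470],None,fx=3,fy=3,interpolation=2)
B=cv2.resize(b[150:250,130:230],None,fx=3,fy=3,interpolation=2)
o=np.zeros((600,810,3),np.uint8);o[:,:510]=A;o[:300,510:]=B
cv2.imwrite("pics/g1.png",o[:,:800,::-1])
E
```

```text
(no output)
```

View pics/g1.png

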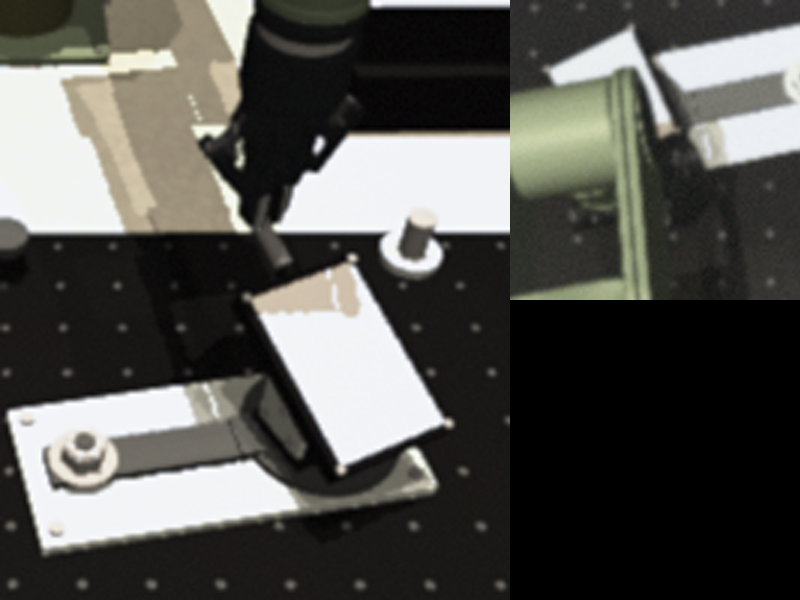

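The fingers hold the rod about 1/3 of the way from its tip (crop 265,225). Next I swing it along the arc.

>>> {"op": "play_rows", "data": {"motion": [[[-0.3, 0.27, -0.54], -1.9], [[-0.61, 0.54, -1.08], -3.8], [[-0.87, 0.87, -1.62], -5.7], [[-1.13, 1.21, -2.17], -7.6], [[-1.32, 1.58, -2.73], -9.5], [[-1.51, 1.96, -3.29], -11.4], [[-1.62, 2.36, -3.85], -13.3], [[-1.73, 2.76, -4.41], -15.2], [[-1.73, 2.76, -4.41], -15.2], [[-1.73, 2.76, -4.41], -15.2], [[-1.73, 2.76, -4.41], -15.2]]}}

```text
time_s: 3.95
eef_pos: [0.4832, 0.195, 0.098]
orientation: [180.0, -0.0, -169.6]
contact_force: [-1.1, 2.7, 0.6]
finger_gap: -0.0004
finger_force: 0.9
```

>>> {"op": "play_rows", "data": {"motion": [[[0, 0, 0], 0], [[0, 0, 0], 0], [[0, 0, 0], 0], [[0, 0, 0], 0]], "fingers": 6}}

```text
time_s: 4.45
eef_pos: [0.4833, 0.1947, 0.0979]
orientation: [-180.0, -0.0, -169.7]
contact_force: [0.2, 2.3, -0.3]
finger_gap: 0.0597
finger_force: 0.9
```

>>> {"op": "play_rows", "data": {"motion": [[[0, 0, 4], 0], [[0, 0, 9], 0], [[0, -5, 13], 0], [[0, -11, 13], 0], [[0, -17, 13], 0], [[0, -23, 13], 0], [[0, -29, 13], 0], [[0, -29, 13], 0], [[0, -29, 13], 0]]}}

```text
time_s: 5.58
eef_pos: [0.483, -0.0955, 0.2278]
orientation: [180.0, -0.1, -169.7]
contact_force: [0.3, -0.0, 0.4]
finger_gap: 0.0599
finger_force: 0.0
```

```bash
python3 - <<'E'
from h import *
a=avg("scene",2);b=avg("top",2)
cv2.imwrite("pics/s2.png",a[:,:,::-1]);cv2.imwrite("pics/t2.png",b[:,:,::-1])
A=cv2.resize(a[150:320,290:470],None,fx=3,fy=3,interpolation=2)
B=cv2.resize(b[140:240,130:220],None,fx=2.88,fy=3,interpolation=2)
o=np.zeros((510,799,3),np.uint8);o[:,:540]=A;o[:300,540:]=B[:,:259]
cv2.imwrite("pics/g2.png",o[:,:,::-1])
E
```

```text
(no output)
```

View pics/g2.png

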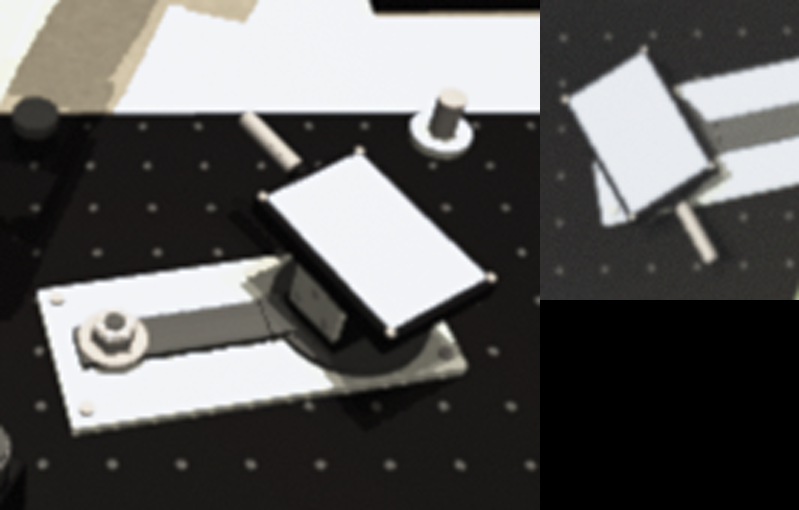

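```bash
cat > pan.py <<'E'
from h import *
S=lambda x,y:(290+(x+.5)/3-.5,150+(y+.5)/3-.5)
T=lambda x,y:(130+(x-540+.5)/2.88-.5,140+(y+.5)/3-.5)
np.set_printoptions(precision=4,suppress=True)
def run(L,tip,root):
    piv=np.array([.6057,.2169,.104])
    P=np.array([tri(S(*s),T(*t))[0] for s,t in L]);print(P,P.mean(0))
    d=(P[2]+P[3]-P[0]-P[1])/2;print("yaw",np.degrees(np.arctan2(d[1],d[0])),"tilt",-np.degrees(np.arcsin(d[2]/np.linalg.norm(d))))
    for p in(tip,root):
        q,e=tri(S(*p[0]),T(*p[1]));d=piv-q;print("rod",q,e,"yaw",np.degrees(np.arctan2(d[1],d[0])),"tilt",np.degrees(np.arctan2(-d[2],np.hypot(*d[:2]))))
E
python3 - <<'E'
from pan import *
run([((264,197),(715,165)),((359,151),(630,216)),((491,277),(566,99)),((391,332),(644,50))],((247,119),(711,257)),((293,163),(683,208)))
E
```

```text
[[0.5694 0.1388 0.1173]
 [0.5214 0.2217 0.1178]
 [0.6416 0.2916 0.1117]
 [0.6891 0.2115 0.1104]] [0.6054 0.2159 0.1143]
yaw 30.718640237737304 tilt 2.6815284612202843
rod [0.4798 0.1414 0.1123] 0.002534005755169523 yaw 30.95881468398673 tilt 3.2196522598335817
rod [0.5286 0.17   0.112 ] 0.003045150848566345 yaw 31.326152825667464 tilt 5.075350006350577
```

```bash
python3 - <<'E'
from h import *
for P in((.501,.167,.1316),(.501,.167,.1426),(.501,.167,.1506),(.4795,.1583,.1559),(.5343,.1818,.1352)):
    u=proj("scene",P);print(P,(u-[300,110])*3)
import cv2
a=cv2.imread("pics/g1.png")[150:290,190:340];cv2.imwrite("pics/g1z.png",cv2.resize(a,None,fx=4,fy=4,interpolation=2))
E
```

```text
(0.501, 0.167, 0.1316) [254.74083652 239.02666876]
(0.501, 0.167, 0.1426) [257.11871218 228.71743231]
(0.501, 0.167, 0.1506) [258.87272645 221.1129355 ]
(0.4795, 0.1583, 0.1559) [244.36564738 197.10860333]
(0.5343, 0.1818, 0.1352) [282.0186608  266.11569281]
```

View pics/g1z.png

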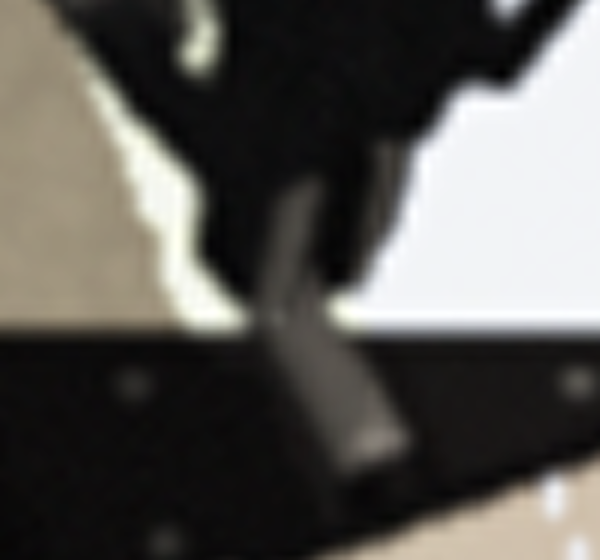

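The fingers had only the rod's lower edge: it sat right at the fingertips (zoom 290,310) and was squeezed out downward. The panel is now near level, at a yaw of about 31°. I'll re-grip deeper.

>>> {"op": "play_rows", "data": {"motion": [[[0, 5, 0], 5], [[0.5, 11, 0], 10], [[1, 17, 0], 15], [[1.6, 22.8, 0], 20.7], [[1.6, 24.8, -2], 20.7], [[1.6, 24.8, -6], 20.7], [[1.6, 24.8, -10], 20.7], [[1.6, 24.8, -14.2], 20.7], [[1.6, 24.8, -14.2], 20.7], [[1.6, 24.8, -14.2], 20.7]], "fingers": 7}}

```text
time_s: 7.02
eef_pos: [0.5004, 0.1536, 0.0875]
orientation: [-179.9, 0.1, -148.9]
contact_force: [0.2, -0.1, -0.2]
finger_gap: 0.0702
finger_force: 0.0
```

>>> {"op": "play_rows", "data": {"motion": [[[0, 0, 0], 0], [[0, 0, 0], 0], [[0, 0, 0], 0], [[0, 0, 0], 0], [[0, 0, 0], 0], [[0, 0, 0], 0]], "fingers": 0}}

```text
time_s: 7.78
eef_pos: [0.4999, 0.153, 0.0864]
orientation: [-180.0, 0.1, -149.0]
contact_force: [-0.1, 1.1, 2.7]
finger_gap: 0.0124
finger_force: 38.9
```

>>> {"op": "play_rows", "data": {"motion": [[[-0.27, 0.47, -0.1], -2.5], [[-0.53, 0.97, -0.15], -5], [[-0.77, 1.5, -0.25], -7.7], [[-0.99, 2.04, -0.3], -10.4], [[-1.17, 2.56, -0.4], -13], [[-1.33, 3.09, -0.45], -15.5], [[-1.46, 3.63, -0.55], -18.1], [[-1.58, 4.18, -0.6], -20.7], [[-1.58, 4.18, -0.6], -20.7], [[-1.58, 4.18, -0.6], -20.7], [[-1.58, 4.18, -0.6], -20.7]]}}

```text
time_s: 9.15
eef_pos: [0.484, 0.1946, 0.0803]
orientation: [180.0, 0.0, -169.6]
contact_force: [-1.1, 0.3, 4.6]
finger_gap: 0.0125
finger_force: 39.3
```

Still held. Now release, lift clear and look.

>>> {"op": "play_rows", "data": {"motion": [[[0, 0, 0], 0], [[0, 0, 0], 0], [[0, 0, 0], 0], [[0, 0, 0], 0]], "fingers": 6}}

```text
time_s: 9.65
eef_pos: [0.4835, 0.1945, 0.0798]
orientation: [-180.0, -0.0, -169.7]
contact_force: [0.5, -0.2, -0.2]
finger_gap: 0.06
finger_force: 0.0
```

>>> {"op": "play_rows", "data": {"motion": [[[0, 0, 4], 0], [[0, 0, 9], 0], [[0, -5, 14], 0], [[0, -11, 14], 0], [[0, -17, 14], 0], [[0, -23, 14], 0], [[0, -29, 14], 0], [[0, -29, 14], 0], [[0, -29, 14], 0]]}}

```text
time_s: 10.78
eef_pos: [0.4834, -0.0952, 0.2199]
orientation: [179.9, -0.0, -169.7]
contact_force: [-0.8, -0.6, -0.1]
finger_gap: 0.0602
finger_force: 0.0
```

```bash
python3 - <<'E'
from h import *
a=avg("scene",2);b=avg("top",2)
cv2.imwrite("pics/s3.png",a[:,:,::-1]);cv2.imwrite("pics/t3.png",b[:,:,::-1])
A=cv2.resize(a[150:320,290:470],None,fx=3,fy=3,interpolation=2)
B=cv2.resize(b[140:240,130:220],None,fx=2.88,fy=3,interpolation=2)
o=np.zeros((510,799,3),np.uint8);o[:,:540]=A;o[:300,540:]=B[:,:259]
cv2.imwrite("pics/g3.png",o[:,:,::-1])
E
```

```text
(no output)
```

View pics/g3.png

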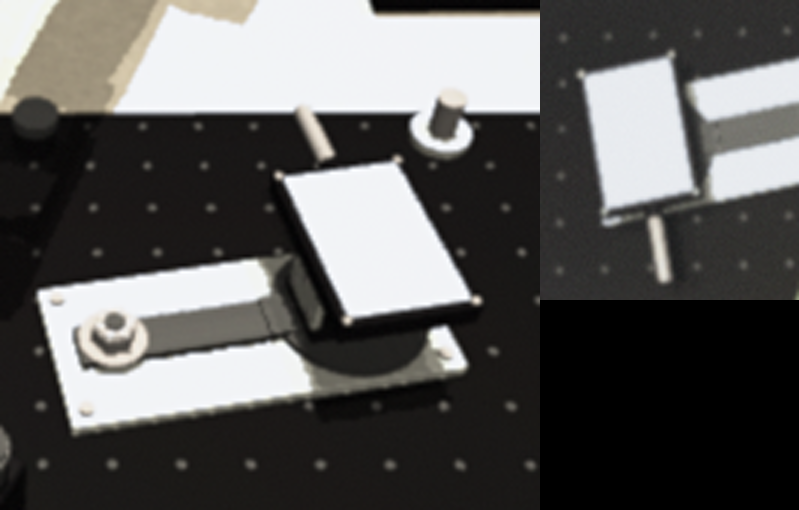

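```bash
python3 - <<'E'
from pan import *
run([((279,176),(696,191)),((397,159),(606,211)),((476,300),(581,74)),((347,321),(671,55))],((303,110),(662,279)),((325,153),(655,219)))
E
```

```text
[[0.5446 0.1564 0.1142]
 [0.5278 0.2483 0.1153]
 [0.6653 0.2747 0.1155]
 [0.6821 0.1825 0.1135]] [0.6049 0.2155 0.1146]
yaw 10.785500585220143 tilt 0.09804850136018196
rod [0.4608 0.1914 0.1041] 0.0007515719122055586 yaw 9.975867234681488 tilt 0.047586744236326146
rod [0.5184 0.1972 0.1127] 0.001185837142169375 yaw 12.696083067236787 tilt 5.569508780491573
```

The panel is square and level: the top face corners are all at z≈0.1145, and yaw matches the stand to about 0.5°. Next, the sockets.

```bash
python3 - <<'E'
from pan import *
b=cv2.imread("pics/scene0.png")
big=cv2.cvtColor(cv2.resize(b[180:270,205:265],None,fx=8,fy=8,interpolation=2),cv2.COLOR_BGR2GRAY)
for c in cv2.findContours((big>185).astype(np.uint8),0,2)[0]:
    if cv2.contourArea(c)<1500:continue
    q=cv2.boxPoints(cv2.minAreaRect(c));M=cv2.moments(c)
    P=np.array([onz("scene",205+(u+.5)/8-.5,180+(v+.5)/8-.5,.09) for u,v in q])
    c0=onz("scene",205+(M['m10']/M['m00']+.5)/8-.5,180+(M['m01']/M['m00']+.5)/8-.5,.09)
    e=P[1]-P[0];f=P[2]-P[1];print(c0,np.linalg.norm(e),np.linalg.norm(f),np.degrees(np.arctan2(e[1],e[0]))%90,np.degrees(np.arctan2(f[1],f[0]))%90)
S=lambda x,y:(195+(x+.5)/3-.5,170+(y+.5)/3-.5)
# scene tray corners and nut washer
for p in((195,85),(112,300),(25,285)):print("tray",onz("scene",*S(*p),.028))
E
```

```text
[ 0.6104 -0.2104  0.09  ] 0.019755210299398373 0.02113409612175668 3.5250511668599245 84.85509565922199
[ 0.5301 -0.1918  0.09  ] 0.021139231197184596 0.0221145713624078 70.69204291021484 51.74112928797359
[ 0.4355 -0.193   0.09  ] 0.04960871055493764 0.15267058002071135 7.608753060846624 89.83912050173862
tray [ 0.4243 -0.1336  0.028 ]
tray [ 0.6546 -0.1863  0.028 ]
tray [ 0.6407 -0.2543  0.028 ]
```

>>> {"op": "play_rows", "data": {"motion": [[[-1.5, -4, 0], -10.5], [[-2.7, -7.9, 0], -21], [[-2.7, -7.9, 0], -31.5], [[-2.7, -7.9, -3], -42], [[-2.7, -7.9, -6], -52.3], [[-2.7, -7.9, -11], -52.3], [[-2.7, -7.9, -15.1], -52.3], [[-2.7, -7.9, -15.1], -52.3], [[-2.7, -7.9, -15.1], -52.3]], "fingers": 5}}

```text
time_s: 12.1
eef_pos: [0.458, -0.1744, 0.0705]
orientation: [180.0, 0.1, 138.1]
contact_force: [0.4, -1.0, 0.6]
finger_gap: 0.0503
finger_force: 0.0
```

>>> {"op": "play_rows", "data": {"motion": [[[0, 0, 0], 0], [[0, 0, 0], 0], [[0, 0, 0], 0], [[0, 0, 0], 0], [[0, 0, 0], 0], [[0, 0, 0], 0]], "fingers": 0, "newtons": 60}}

```text
time_s: 12.85
eef_pos: [0.4583, -0.1753, 0.0714]
orientation: [179.9, 0.2, 138.0]
contact_force: [-1.3, 1.1, 7.0]
finger_gap: 0.0182
finger_force: 58.5
```

>>> {"op": "play_rows", "data": {"motion": [[[0, 0, 5], 0], [[0, 0, 10], 0], [[3, 3.4, 12], -2], [[7, 7.8, 12], -4], [[11, 12.3, 12], -7.7], [[15, 16.7, 12], -7.7], [[18.3, 20.4, 10], -7.7], [[18.3, 20.4, 8], -7.7], [[18.3, 20.4, 6], -7.7], [[18.3, 20.4, 6], -7.7], [[18.3, 20.4, 6], -7.7]]}}

```text
time_s: 14.22
eef_pos: [0.6396, 0.0285, 0.1296]
orientation: [180.0, 0.0, 130.3]
contact_force: [0.3, 0.3, -3.5]
finger_gap: 0.0185
finger_force: 59.8
```

```bash
python3 - <<'E'
from h import *
a=avg("scene",2);b=avg("top",2)
A=cv2.resize(a[200:300,270:390],None,fx=4,fy=4,interpolation=2)
B=cv2.resize(b[130:240,180:260],None,fx=3.5,fy=3.5,interpolation=2)
o=np.zeros((400,780,3),np.uint8);o[:,:480]=A;o[:385,480:760]=B
cv2.imwrite("pics/n1.png",o[:,:,::-1])
t=get_state()["eef_pos"];print(t)
for z in(t[2]-.0545,.0556,.0586):
    q=proj("scene",(t[0],t[1],z));print(z,(q-[270,200]+.5)*4)
E
```

```text
[0.64043809 0.02906713 0.13056209]
0.07606208988599672 [233.37763345 209.17815619]
0.0556 [230.88946609 231.6213437 ]
0.0586 [231.24935596 228.37514892]
```

View pics/n1.png

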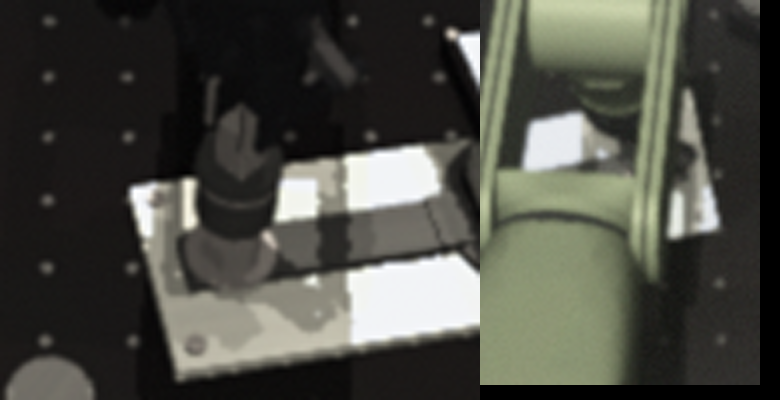

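```bash
python3 - <<'E'
from h import *
t=get_state()["eef_pos"];th=np.linspace(0,2*np.pi,200)
for z,r in((t[2]-.0545,.0235),(t[2]-.0545+.04,.0235)):
    q=(np.array([proj("scene",(t[0]+r*np.cos(a),t[1]+r*np.sin(a),z)) for a in th])-[270,200]+.5)*4
    print("socket ring pred u",q[:,0].min(),q[:,0].max(),"v",q[:,1].min(),q[:,1].max())
w=.6390,.0293
for z,r in((.0376,.026),):
    q=(np.array([proj("scene",(w[0]+r*np.cos(a),w[1]+r*np.sin(a),z)) for a in th])-[270,200]+.5)*4
    print("washer pred u",q[:,0].min(),q[:,0].max(),"v",q[:,1].min(),q[:,1].max())
# washer in original images: bright ring around nut vs strap; print rows
S=cv2.cvtColor(cv2.imread("pics/s3.png"),7)
print(S[244:274,310:348:1])
E
```

```text
socket ring pred u 190.69386568531036 276.188067796053 v 175.94512537304036 243.56851349207818
socket ring pred u 194.41473668033996 282.68164734955167 v 129.67790187479318 197.86182046309386
washer pred u 183.22349523333105 274.95150767154905 v 212.41240790788947 286.4272473472913
[[ 27  36  53 ... 244 244 245]
 [134 143 160 ... 244 245 245]
 [241 242 243 ... 244 245 244]
 ...
 [246 245 244 ... 246 246 245]
 [246 245 245 ... 245 245 245]
 [244 246 245 ... 244 244 244]]
```

```bash
python3 - <<'E'
from h import *
np.set_printoptions(linewidth=250)
g=cv2.cvtColor(cv2.imread("pics/n1.png"),6)[::4,:480:4]
print("cols",list(range(44,76)))
for v in range(46,74):print(v,g[v,44:76])
s=cv2.cvtColor(cv2.imread("pics/s3.png"),6)[200:300,270:390]
print("s3")
for v in range(48,76):print(v,s[v,40:76])
t=cv2.cvtColor(cv2.imread("pics/t3.png"),6)
print("t3")
for v in range(165,190):print(v,t[v,218:246])
E
```

```text
cols [44, 45, 46, 47, 48, 49, 50, 51, 52, 53, 54, 55, 56, 57, 58, 59, 60, 61, 62, 63, 64, 65, 66, 67, 68, 69, 70, 71, 72, 73, 74, 75]
46 [ 85 120 204 247 220 132  51  28  29  31  32  33  34  33  33  33  35  34  32  32  32  34  37  37  29  62 164 237 248 246 246 246]
47 [ 99 124 203 245 207 114  46  33  33  30  30  32  33  34  33  32  32  32  33  32  33  34  34  33  28  76 185 243 246 245 245 245]
48 [ 97 121 199 240 193  95  36  35  44  39  32  30  30  32  32  32  32  32  32  32  31  31  32  38  38  88 199 247 245 243 243 243]
49 [ 96 119 198 241 187  85  28  28  45  52  46  38  34  32  31  30  30  30  31  32  33  35  40  46  39  94 207 249 244 242 242 243]
50 [ 97 122 202 244 182  75  23  23  34  46  53  54  50  43  40  40  38  38  40  43  46  52  52  41  31  98 210 248 244 243 242 243]
51 [ 98 122 202 245 180  72  23  22  27  33  41  48  51  52  54  59  60  57  54  53  52  51  45  30  35 114 217 248 244 243 243 243]
52 [ 98 121 201 243 189  86  28  22  26  28  30  32  36  42  46  51  52  50  48  44  42  37  31  22  43 137 226 247 244 244 244 244]
53 [ 98 122 201 243 206 111  35  21
[... 9185 characters left out ...]
9 123 126 135 142 155 179 204 222 227 221 222 222 219 213 211 218 230 234 235 233 230 209 170 169 163 143 118]
185 [155 166 174 183 193 211 224 229 231 227 214 214 212 206 211 225 231 234 235 235 233 225 194 175 169 156 130 132]
186 [209 222 227 228 229 232 234 235 235 232 230 230 230 229 231 233 234 235 235 235 233 218 177 168 168 146 121 147]
187 [232 234 234 235 234 235 235 236 235 235 236 235 235 235 235 235 234 236 235 234 229 211 175 171 160 131 122 157]
188 [235 235 235 234 235 236 236 235 235 235 235 234 235 236 234 235 235 236 235 234 226 197 177 166 153 121 132 164]
189 [235 236 234 235 235 235 235 236 235 236 235 235 235 235 235 235 235 235 234 232 216 183 172 166 142 121 146 167]
```

```bash
python3 - <<'E'
from h import *
np.set_printoptions(precision=4,suppress=True)
print(tri((327.8,256.4),(228.75,175.1)))
for z in(.056,.0586,.061):print(z,onz("scene",327.8,256.4,z),onz("top",228.75,175.1,z))
t=get_state()["eef_pos"];zb=t[2]-.055;print(t)
c=proj("scene",(t[0],t[1],zb));print(c, "socket scene est:",onz("scene",c[0]+.9,c[1]-.5,zb))
E
```

```text
(array([0.6385, 0.0289, 0.0567]), np.float64(0.0029388060181584344))
0.056 [0.6379 0.0305 0.056 ] [0.6386 0.0275 0.056 ]
0.0586 [0.6399 0.0302 0.0586] [0.6379 0.0273 0.0586]
0.061 [0.6417 0.0299 0.061 ] [0.6374 0.0271 0.061 ]
[0.6404 0.0291 0.1306]
[327.829  251.9338] socket scene est: [0.639  0.0311 0.0756]
```

The scene crop shows the socket body directly over the nut (body centre col 58.8 against stud col 57.8, a mismatch of about 1 mm or less), so I'll lower it.

>>> {"op": "play_rows", "data": {"motion": [[[0, -0.05, -1], 0], [[0, -0.05, -1.6], 0], [[0, -0.05, -2.1], 0], [[0, -0.05, -2.4], 0], [[0, -0.05, -2.4], 0]]}}

```text
time_s: 15.05
eef_pos: [0.6398, 0.0291, 0.1047]
orientation: [-180.0, 0.0, 130.3]
contact_force: [1.7, -0.2, -4.1]
finger_gap: 0.0178
finger_force: 59.8
```

>>> {"op": "play_rows", "data": {"motion": [[[0, 0, -0.3], 0], [[0, 0, -0.6], 0], [[0, 0, -0.6], 0]]}}

```text
time_s: 15.42
eef_pos: [0.6397, 0.0291, 0.0988]
orientation: [180.0, 0.0, 130.3]
contact_force: [0.9, 0.2, -3.6]
finger_gap: 0.018
finger_force: 59.7
```

>>> {"op": "play_rows", "data": {"motion": [[[0, 0, -0.3], 0], [[0, 0, -0.6], 0], [[0, 0, -0.6], 0]]}}

```text
time_s: 15.8
eef_pos: [0.6397, 0.0291, 0.0927]
orientation: [180.0, 0.0, 130.3]
contact_force: [0.9, -0.3, -4.1]
finger_gap: 0.0178
finger_force: 59.7
```

>>> {"op": "play_rows", "data": {"motion": [[[0, 0, -0.2], 0], [[0, 0, -0.4], 0], [[0, 0, -0.4], 0]]}}

```text
time_s: 16.18
eef_pos: [0.6404, 0.0289, 0.0925]
orientation: [180.0, 0.1, 130.4]
contact_force: [-5.2, 0.3, 10.6]
finger_gap: 0.0181
finger_force: 61.4
```

It stopped at 10.6 N with the underside at z≈0.0375. That is about 18 mm below the nut's top, where the washer should be. I'll ease the push and check with the last picture.

>>> {"op": "play_rows", "data": {"motion": [[[0, 0, 0.2], 0], [[0, 0, 0.2], 0], [[0, 0, 0.2], 0]]}}

```text
time_s: 16.55
eef_pos: [0.6402, 0.029, 0.0925]
orientation: [180.0, 0.1, 130.4]
contact_force: [-2.4, -0.6, 6.1]
finger_gap: 0.0178
finger_force: 60.9
```

```bash
python3 - <<'E'
from h import *
a=avg("scene",2);b=avg("top",2)
A=cv2.resize(a[180:300,200:460],None,fx=3,fy=3,interpolation=2)
cv2.imwrite("pics/n2.png",A[:,:,::-1])
s=get_state();print(s["time_s"],s["eef_pos"],s["contact_force"],s["moment"],s["finger_force"])
E
```

```text
16.75 [0.64013217 0.02898322 0.09252454] [-1.66659177 -1.20423841  7.18346237] [-0.16156575  0.49940507  0.03159754] 60.942497861688025
```

View pics/n2.png

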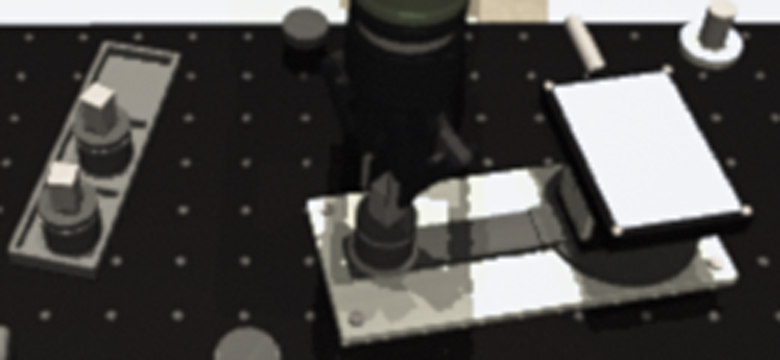

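The last picture shows the socket upright, body down on the washer (bottom edge near 385,270). The other two sockets stand upright in their tray cells (100,130 and 65,210) and the panel is square and level. Handing in.

```bash
python3 -c "
from plant import r
print(r.close_job())"
```

```text
the job is handed in; nothing more can be done
None
```

I handed the job in at about 17 s with the panel square and level; the first socket I tried (the cell nearest the robot) fit, and is gripped and fully down on the nut. The other two stayed upright in the tray and no bystander was touched; no verdict came back.

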